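# Put the flat anvil away dry: into the pot, cap screwed home, pot pumped out

### The arm

A 6-joint arm with a two-finger parallel gripper is mounted at the origin on the work surface. World frame = base frame: x ahead of the robot, y to its left, z up, the work surface at z = 0. Lengths are in m, angles in degrees, forces in N, time in s.
With the tool pointing down it reaches from about 0.3 to 0.85 m from the base axis. Payload 5.4 kg.
Tool frame: the origin (TCP) lies between the finger pads; the fingertips stand 11 mm ahead of it and the grasp point (between the pads) lies 8 mm behind it; x points along the fingers, z is the direction in which the jaws open and shut, and the axes are right-handed (so a half turn about x gives the same grasp; the last joint's range is limited). The gripper opens to 85 mm and grips with 20 to 120 N. Pads are 22 mm wide; open, the fingers measure 114 mm over their backs; the gripper's body (76 mm by 85 mm) begins 54 mm behind the grasp point. The pads swing forward as they close: fully open they stand 13 mm farther back than shut.
Start: joints at [-83.085, 9.076, 91.501, -0, 79.423, -12.038], TCP at [0.187, -0.544, 0.242] pointing down, gripper open.
Joint ranges: [-166.64, 166.64], [-54.1, 131.32], [10.49, 154.53], [-73.88, 253.88], [9.74, 151.15], [-171.62, 171.62]. Speed limits (degrees/s): [147.25, 147.25, 180, 180, 180, 180].

### API

Orientations are given as [roll, pitch, yaw] about the fixed x, y, z axes, in that order (R = Rz(yaw) Ry(pitch) Rx(roll)).
In Python, from plant import state, camera, calibration, job_done gives the robot as it stands.
- The arm moves only by the tool arm_command, never from a script. Its argument "commands" is a list of rows, each a list of 7 numbers: the shift along the tool's x, y, z in m, then the turn, a rotation vector about the tool's x, y, z in degrees, then the finger opening in m, from 0 to 0.0854. In form: [[tx, ty, tz, ax, ay, az, grip], ...]. A call has 1 to 10 rows; each row shifts and turns the commanded pose from where the row before left it, along the tool's axes as they then stand; what a row does not reach is not made up. A row lasts 1/10 s, in which the tool goes at most 50 mm and 8.59 degrees, less where a joint would pass 70% of its speed; a pose out of reach is approached as far as the arm can. A call is refused whole if a number of a shift passes 0.05 or a number of a turn 8.59, either way. A call with a gripper value outside its range is refused whole. The fingers move at their own pace and stop on an object; the grip force is fixed at half the most. Time passes only in rows, so rows that do not move let the fingers close. It gives the time, the measured TCP pose, the force and the opening at its end, in the units of the state.
- state(): the state, without advancing time (a new reading comes with each control period).
- camera(name): name is "side" or "top" or "wrist"; returns the picture (384x512x3 uint8, red, green, blue); there is no depth.
- calibration(name): a dict with "fx", "fy", "cx", "cy" (pixels), "cam_to_world" (4x4, takes a point from camera to world coordinates). Camera axes: x right, y up, looking along -z (the intrinsics and any distortion apply to the point x, -y, -z); pixel columns grow to the right and rows downward; lengths in m; the calibration is good to about 2 mm. A picture is of the moment at which its call begins: read the wrist's pose just before it. calibration takes no time and is no camera call; for the wrist camera it gives the pose at the moment of the call.
- job_done(): hands the job in, once; it reports no verdict.
The state is a dict: "clock": time; "q": joint angles; "dq": joint speeds; "tau": joint torques, N m; "tcp_pos": TCP position; "tool_rot": TCP orientation; "wrist_force": force on the tool from outside, world axes, zero at the start; "wrist_torque": the same for the moment, N m; "finger_gap": finger opening in m.
Only numpy, scipy, OpenCV 4.12 (cv2) and the standard library are available. Lean on these libraries where they do the work, as an engineer would, in place of code of your own. Each camera call takes 0.05 s, during which the arm holds its last target.

### The job

Put the hardness tester's flat anvil (round steel head, blue band) away in the dry-storage pot: set it down upright on the pot's floor without dropping it, swing the captive screw cap back over the mouth and screw it fully home. Then press the yellow-padded pump treadle down to its stop to draw out the damp air, and let it come back up. Leave the other two anvils alone, and do not work the treadle before the cap is home.

Things in the scene. Friction and masses are not known exactly. Their poses are not given: they have to be found in the camera images.
- flat_anvil: the anvil to put away, standing head down on the table: round bright steel head 60 mm across and 20 mm high, from which a bright shank 20 mm across rises to 97 mm above the underside, a blue band round the shank's foot (32 to 42 mm up). About 0.6 kg. Origin: centre of the underside; z up along the shank.
- vee_anvil: bystander: anvil with a square dark head 56 x 56 x 20 mm and a yellow band, same shank, 97 mm high, standing head down. Origin: centre of the underside.
- spot_anvil: bystander: anvil with a small brass head (48 mm across, 26 mm high) and a red band, same shank, 97 mm high, standing head down. Origin: centre of the underside.
- pot_floor (a point): centre of the inside floor of the white round pot with a blue stripe, 18 mm above the table; the pot is fixed upright on a grey board (240 x 360 mm, 12 mm high). Inside diameter 100 mm, outside 110 mm, inside depth 100 mm. Axes: z up; x and y along the board.
- pot_mouth (a point): centre of the pot's mouth, at rim height (118 mm above the table).
- post_axis (a point): point on the upright axis of the steel post beside the pot (95 mm from the pot's axis), 152 mm above the table. The flat steel arm (36 mm wide, upper face 146 mm above the table) turns about it and carries the cap at its end, 95 mm from the axis. The point turns with the arm: its y axis points from post to cap.
- lid_arm (a joint): turn of the swing arm, rad: 0 at its stop with the cap exactly over the pot's mouth, growing up to 2.0 as the arm swings open, clockwise seen from above. Stiff: it stays where it is left. A steel hook on the cap's edge passes behind a pin on the pot as the cap is screwed home; with the cap screwed home (below about 0.3) the arm cannot be swung.
- screw_cap (a joint): turn of the cap relative to the arm, rad: 0 fully screwed home at its stop, growing to 1.5 as it is unscrewed, counter-clockwise seen from above. It keeps its height as it turns, and stays where it is left.
- cap_wing (a point): grip of the black ribbed cap (107 mm across): an orange upright bar above the arm, 62 mm long (point's x), 14 mm thick (y), 32 mm high. The point lies on the cap's axis, 10 mm below the bar's top, 22 mm above its underside, 176 mm above the table, and turns with the cap. The arm's upper face is 4 mm below the bar's underside.
- treadle_pad (a point): where to press: middle of the yellow pad (60 x 70 mm) on the dark steel treadle (155 x 80 mm) on the board's right part, hinged at its far end 120 mm from here along the point's x (z: square to the pad, up). At rest it rises 0.3 rad towards the robot and this point is 76 mm above the table; at the stop the treadle is level and the point 41 mm up.
- treadle (a joint): turn of the pump treadle, rad: 0 up at rest, 0.3 pressed down to its stop. A spring brings it back; about 9 N at the pad's middle holds it down.

How it is judged:
By the outcome, as a careful person would: the job done as asked, in the order asked, and still so for the second after the job is handed in, with the robot touching nothing.
It also fails if it takes over 64 s, if anything falls off the work surface, if the arm or the gripper's body presses on something with over 40 N, if the wrist force passes 120 N, or if a joint passes its speed limit or range.

## Working session

There is one attempt and no reset: what is moved stays moved. The work goes in short steps, Python scripts to look and compute and a tool call to move; the robot and the scene stay as the last step left them, time stands still between calls to the robot, and variables do not carry over. Pictures are saved under pics/ and viewed, and the job is handed in when it is done.

Besides the shell and the picture viewer there is one more tool, called by a JSON object that holds its "method" and its "body". arm_command: Moves the arm, as the interface text tells. Its arguments: {"type":"object","properties":{"commands":{"type":"array"}},"required":["commands"]}

```bash
ls; mkdir -p pics; python3 - <<'E'
from plant import state,camera,calibration
import cv2,json
print(state())
for n in("side","top","wrist"):
    c=calibration(n);print(n,c)
    cv2.imwrite(f"pics/{n}0.png",camera(n)[:,:,::-1])
E
```

```text
pics
{'clock': 0.0, 'q': array([-8.30858924e+01,  9.11269938e+00,  9.15745654e+01,  1.04616509e-03,
        7.94222968e+01, -1.20377100e+01]), 'dq': array([ 0.01192106,  0.08546155,  0.00813209, -0.05371649,  0.03334553,
        0.10554127]), 'tau': array([-2.06905141e-03, -3.96023333e+01, -3.31422186e+01, -4.81969691e-04,
        8.50057084e-03,  1.14189132e-05]), 'tcp_pos': array([ 0.186658  , -0.54323473,  0.24129549]), 'tool_rot': array([167.42469805,  89.8904336 ,  96.37632266]), 'wrist_force': array([ 0.40052632,  0.43051021, -0.42205158]), 'wrist_torque': array([ 0.01868276, -0.00578357, -0.00825464]), 'finger_gap': 0.08545483587243244}
side {'fx': 480.0844291822395, 'fy': 480.0844291822395, 'cx': 251.56732649433104, 'cy': 194.10428462923355, 'cam_to_world': array([[-0.98310824,  0.15157845, -0.10257762,  0.40158502],
       [-0.18209556, -0.75364499,  0.63155398,  0.84165136],
       [ 0.01842286,  0.63956485,  0.76851636,  1.16051079],
       [ 0.        ,  0.        ,  0.        ,  1.        ]])}
top {'fx': 439.19903344241857, 'fy': 439.19903344241857, 'cx': 258.0214488219022, 'cy': 186.37453834030683, 'cam_to_world': array([[-0.01861474,  0.99817418, -0.05746119,  0.47076384],
       [-0.99976871, -0.01920204, -0.0096856 ,  0.00669619],
       [-0.01077128,  0.0572676 ,  0.99830076,  1.39605556],
       [ 0.        ,  0.        ,  0.        ,  1.        ]])}
wrist {'fx': 345.40722523420703, 'fy': 345.40722523420703, 'cx': 254.00160332563382, 'cy': 192.81719292174182, 'cam_to_world': array([[ 3.26103991e-01,  9.00520612e-01,  2.87608788e-01,
         2.60764893e-01],
       [-9.45333494e-01,  3.10927893e-01,  9.83281807e-02,
        -5.17049748e-01],
       [-8.79040968e-04, -3.03951432e-01,  9.52687123e-01,
         3.72718037e-01],
       [ 0.00000000e+00,  0.00000000e+00,  0.00000000e+00,
         1.00000000e+00]])}
```

View pics/top0.png

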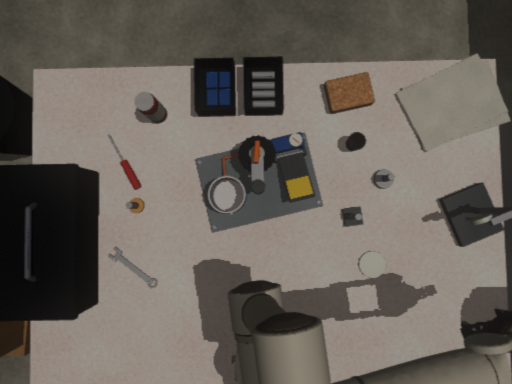

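View pics/side0.png

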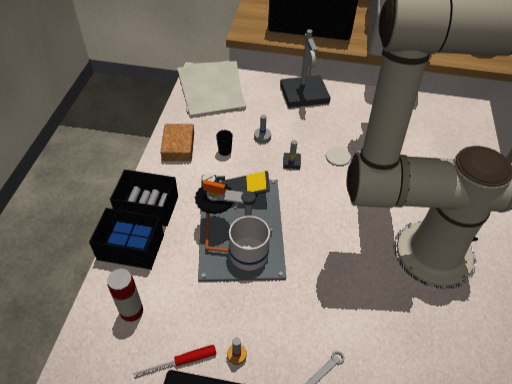

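View pics/wrist0.png

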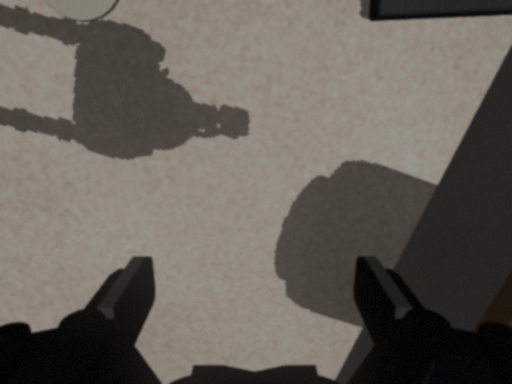

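```bash
cat > h.py <<'E'
import numpy as np,cv2
from scipy.spatial.transform import Rotation as R
from plant import state,camera,calibration
def ray(c,u,v):
    d=np.array([(u-c['cx'])/c['fx'],-(v-c['cy'])/c['fy'],-1]);M=c['cam_to_world']
    return M[:3,3],M[:3,:3]@d
def onz(c,u,v,z):
    o,d=ray(c,u,v);return o+d*(z-o[2])/d[2]
def tri(c1,p1,c2,p2):
    o1,d1=ray(c1,*p1);o2,d2=ray(c2,*p2)
    s=np.linalg.lstsq(np.stack([d1,-d2],1),o2-o1,rcond=None)[0]
    a=o1+s[0]*d1;b=o2+s[1]*d2
    return (a+b)/2,np.linalg.norm(a-b)
def proj(c,p):
    M=c['cam_to_world'];q=M[:3,:3].T@(np.asarray(p)-M[:3,3])
    return c['cx']+c['fx']*q[0]/-q[2],c['cy']-c['fy']*q[1]/-q[2]
E
python3 - <<'E'
import cv2
t=cv2.imread("pics/top0.png");s=cv2.imread("pics/side0.png")
cv2.imwrite("pics/tc.png",cv2.resize(t[125:240,185:330],None,fx=5,fy=5,interpolation=cv2.INTER_CUBIC))
cv2.imwrite("pics/sc.png",cv2.resize(s[160:285,190:300],None,fx=5,fy=4.7*5/4.7*0.94,interpolation=cv2.INTER_CUBIC))
a=cv2.resize(t[155:235,330:410],None,fx=5,fy=5,interpolation=cv2.INTER_CUBIC)
b=cv2.resize(s[105:175,245:315],(400,400),interpolation=cv2.INTER_CUBIC)
cv2.imwrite("pics/an.png",cv2.hconcat([a,b]))
E
```

```text
(no output)
```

View pics/tc.png

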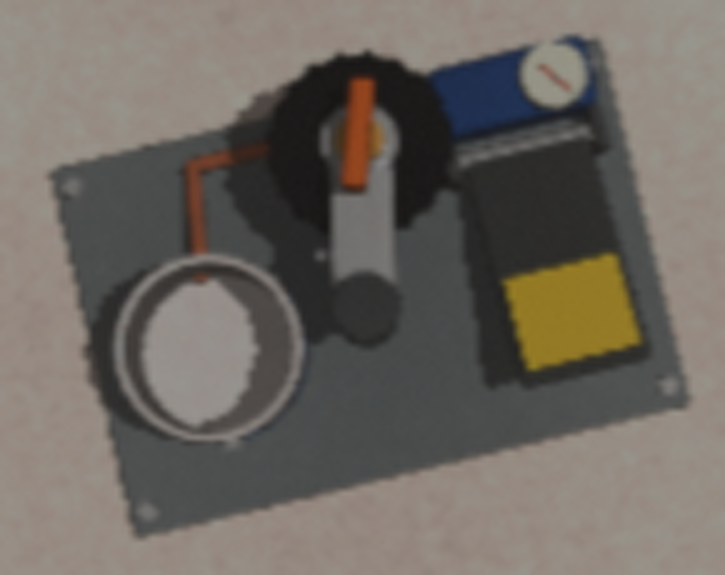

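View pics/sc.png

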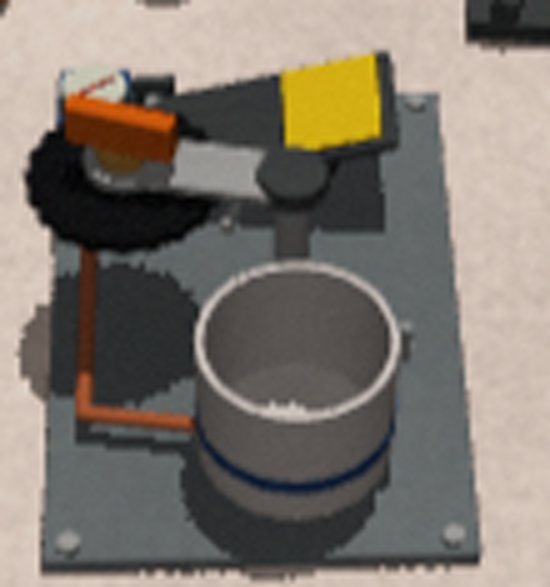

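View pics/an.png

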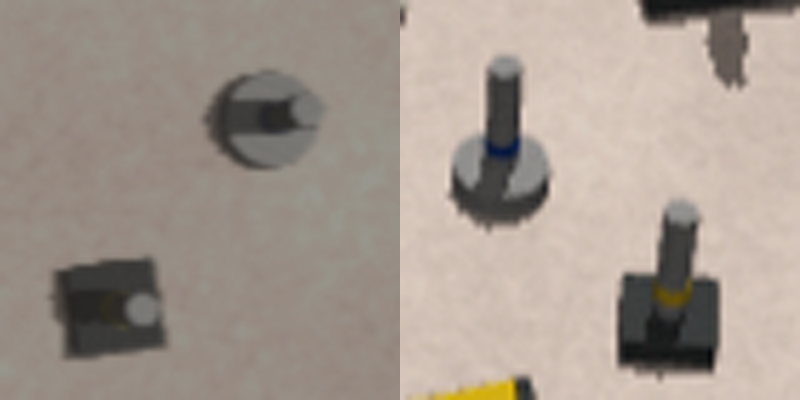

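```bash
python3 - <<'E'
from h import *
T=calibration("top");S=calibration("side")
np.set_printoptions(precision=4,suppress=True)
t=lambda x,y,ox,oy:(ox+(x+.5)/5-.5,oy+(y+.5)/5-.5)
sc=lambda x,y:(190+(x+.5)/5-.5,160+(y+.5)/4.7-.5)
an=lambda x,y:(245+(x-400+.5)*.175-.5,105+(y+.5)*.175-.5)
print("shank",onz(T,*t(306,110,330,155),.097),onz(S,*an(505,67),.097),tri(T,t(306,110,330,155),S,an(505,67)))
print("head",onz(T,*t(268,120,330,155),.02),onz(S,*an(500,168),.02))
print("vee",onz(T,*t(142,310,330,155),.097),onz(S,*an(681,212),.097))
pt=t(209,347,185,125);ps=sc(298,340)
print("mouth",onz(T,*pt,.118),onz(S,*ps,.118))
# pot ring by left/right extremes
for a,b in(((113,347),(305,347)),((209,253),(209,442))):
    A=onz(T,*t(*a,185,125),.118);B=onz(T,*t(*b,185,125),.118);print((A+B)/2,np.linalg.norm(A-B))
A=onz(S,*sc(195,340),.118);B=onz(S,*sc(402,340),.118);print((A+B)/2,np.linalg.norm(A-B))
print("post top",tri(T,t(366,308,185,125),S,sc(293,173)))
for n,a in dict(b1=(362,78),b2=(354,188)).items(): print("bar",n,onz(T,*t(*a,185,125),.186))
bt=[onz(T,*t(*a,185,125),.186) for a in((349,78),(375,79),(366,189),(342,187))]
print("barc",np.mean(bt,0)); print("capc", onz(T,*t(360,147,185,125),.135))
print("pad corners",[onz(T,*t(*a,185,125),z) for a,z in(((503,278),.067),((613,253),.067),((641,345),.085),((529,371),.085))])
print("board corners",[onz(T,*t(*a,185,125),.012) for a in((50,168),(601,38),(690,402),(136,537))])
E
```

```text
shank [ 0.5669 -0.3738  0.097 ] [ 0.5677 -0.3716  0.097 ] (array([ 0.5676, -0.3745,  0.0945]), np.float64(0.0010132256384054272))
head [ 0.5668 -0.3724  0.02  ] [ 0.5674 -0.3683  0.02  ]
vee [ 0.4508 -0.2733  0.097 ] [ 0.4515 -0.2719  0.097 ]
mouth [0.5238 0.1117 0.118 ] [0.5231 0.1145 0.118 ]
[0.5238 0.1117 0.118 ] 0.11200193270306921
[0.5237 0.1117 0.118 ] 0.11023015908189022
[0.5228 0.1145 0.118 ] 0.10978303671917575
post top (array([0.5437, 0.0195, 0.148 ]), np.float64(0.0011452420075874108))
bar b1 [0.6689 0.0189 0.186 ]
bar b2 [0.6076 0.0244 0.186 ]
barc [0.6381 0.0217 0.186 ]
capc [0.6371 0.0213 0.135 ]
pad corners [array([ 0.5644, -0.0631,  0.067 ]), array([ 0.5783, -0.1301,  0.067 ]), array([ 0.5215, -0.1436,  0.085 ]), array([ 0.5072, -0.0765,  0.085 ])]
board corners [array([0.6438, 0.2197, 0.012 ]), array([ 0.7199, -0.1316,  0.012 ]), array([ 0.4879, -0.1818,  0.012 ]), array([0.4097, 0.168 , 0.012 ])]
```

```bash
cat >> h.py <<'E'
np.set_printoptions(precision=4,suppress=True)
def rot(): return R.from_euler('xyz',state()['tool_rot'],degrees=True).as_matrix()
def to(p,zaxis_deg=None,rows=1):
    """shift in tool axes (total and per row), and rotvec to have tool x down and jaw axis at that yaw"""
    s=state();M=rot();d=np.asarray(p)-s['tcp_pos']
    print("clk",s['clock'],"tcp",s['tcp_pos'],"jaw yaw",np.degrees(np.arctan2(M[1,2],M[0,2])),"F",s['wrist_force'],"gap",s['finger_gap'],"q",s['q'])
    l=M.T@d;print("tool shift",l,"per row",l/rows)
    if zaxis_deg is not None:
        a=np.radians(zaxis_deg);x=np.array([0,0,-1.]);z=np.array([np.cos(a),np.sin(a),0]);y=np.cross(z,x)
        D=M.T@np.stack([x,y,z],1);print("rotvec",R.from_matrix(D).as_rotvec(degrees=True))
E
python3 - <<'E'
from h import *
print(rot())
to([0.567,-0.373,0.242],-90)
E
```

```text
[[-0.0002  0.9458  0.3248]
 [ 0.0015  0.3248 -0.9458]
 [-1.      0.0003 -0.0015]]
clk 0.15 tcp [ 0.1867 -0.5434  0.2415] jaw yaw -71.04691040845739 F [-0.7045  0.3373 -0.4208] gap 0.08522809035313615 q [-83.0843   9.1064  91.5548  -0.0003  79.424  -12.0373]
tool shift [-0.0003  0.415  -0.0376] per row [-0.0003  0.415  -0.0376]
rotvec [18.9531 -0.0855 -0.0036]
```

{"method": "arm_command", "body": {"commands": [[0,0.0415,-0.0038,0,0,0,0.085],[0,0.0415,-0.0038,0,0,0,0.085],[0,0.0415,-0.0038,0,0,0,0.085],[0,0.0415,-0.0038,0,0,0,0.085],[0,0.0415,-0.0038,0,0,0,0.085],[0,0.0415,-0.0038,0,0,0,0.085],[0,0.0415,-0.0038,0,0,0,0.085],[0,0.0415,-0.0038,0,0,0,0.085],[0,0.0415,-0.0038,0,0,0,0.085],[0,0.0415,-0.0038,0,0,0,0.085]]}}

```text
clock: 1.15
tcp_pos: [0.5682, -0.372, 0.2418]
tool_rot: [-145.6, 90.0, 143.3]
wrist_force: [0.7, -1.0, 0.5]
finger_gap: 0.0848
```

```bash
python3 - <<'E'
from h import *
to([0.567,-0.373,0.067]);c=calibration("wrist")
cv2.imwrite("pics/w1.png",camera("wrist")[:,:,::-1])
print(proj(c,[.567,-.373,.097]),proj(c,[.567,-.373,0.02]))
E
```

```text
clk 1.15 tcp [ 0.5682 -0.372   0.2418] jaw yaw -71.04363175990167 F [ 0.6644 -0.9624  0.5025] gap 0.0848426165205226 q [-43.3775  24.4727  72.7778  -0.0049  82.791   27.6668]
tool shift [ 0.1748 -0.0014  0.0007] per row [ 0.1748 -0.0014  0.0007]
(np.float64(255.55660560890257), np.float64(183.50785690248978)) (np.float64(255.22507487104969), np.float64(162.93551800970465))
```

View pics/w1.png

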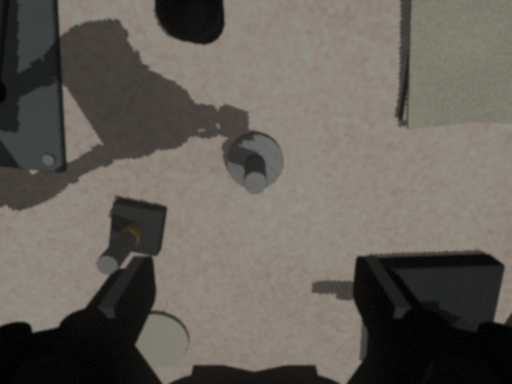

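The wrist view shows the shank's top at (255,183) and the head at (254,161). Both match the prediction, so I'll descend and grip.

{"method": "arm_command", "body": {"commands": [[0.0175,-0.0014,0.0005,0,0,0,0.085],[0.0175,0,0,0,0,0,0.085],[0.0175,0,0,0,0,0,0.085],[0.0175,0,0,0,0,0,0.085],[0.0175,0,0,0,0,0,0.085],[0.0175,0,0,0,0,0,0.085],[0.0175,0,0,0,0,0,0.085],[0.0175,0,0,0,0,0,0.085],[0.0175,0,0,0,0,0,0.085],[0.0175,0,0,0,0,0,0.085]]}}

```text
clock: 2.2
tcp_pos: [0.5657, -0.374, 0.0658]
tool_rot: [-164.0, 90.0, 124.9]
wrist_force: [0.2, 0.3, 1.0]
finger_gap: 0.085
```

{"method": "arm_command", "body": {"commands": [[0,0,0,0,0,0,0.0],[0,0,0,0,0,0,0.0],[0,0,0,0,0,0,0.0],[0,0,0,0,0,0,0.0],[0,0,0,0,0,0,0.0],[0,0,0,0,0,0,0.0],[0,0,0,0,0,0,0.0],[0,0,0,0,0,0,0.0]]}}

```text
clock: 3.0
tcp_pos: [0.5662, -0.3741, 0.0685]
tool_rot: [37.9, 89.9, -33.2]
wrist_force: [-1.4, 2.8, 6.4]
finger_gap: 0.019
```

```bash
python3 - <<'E'
from h import *
to([0.567,-0.373,0.25],-81)
E
```

```text
clk 3.0 tcp [ 0.5662 -0.3741  0.0685] jaw yaw -71.03958600296849 F [-1.4443  2.7734  6.3793] gap 0.0189545475149543 q [-43.6364  33.6426  80.5413   0.0137  65.7483  27.3975]
tool shift [-0.1815  0.0012 -0.0007] per row [-0.1815  0.0012 -0.0007]
rotvec [ 9.9604  0.0506 -0.0469]
```

{"method": "arm_command", "body": {"commands": [[-0.005,0,0,0,0,0,0.0],[-0.015,0,0,0,0,0,0.0],[-0.025,0,0,0,0,0,0.0],[-0.025,0,0,0,0,0,0.0],[-0.025,0,0,0,0,0,0.0],[-0.025,0,0,0,0,0,0.0],[-0.025,0,0,0,0,0,0.0],[-0.025,0,0,0,0,0,0.0],[-0.025,0,0,0,0,0,0.0],[-0.022,0,0,0,0,0,0.0]]}}

```text
clock: 4.0
tcp_pos: [0.5653, -0.3738, 0.2852]
tool_rot: [-144.2, 90.0, 144.8]
wrist_force: [0.2, -0.2, -7.9]
finger_gap: 0.0184
```

```bash
python3 - <<'E'
from h import *
to([0.5235,0.1125,0.285])
E
```

```text
clk 4.0 tcp [ 0.5653 -0.3738  0.2852] jaw yaw -71.05360119104292 F [ 0.157  -0.2031 -7.8518] gap 0.01844344793277486 q [-43.6611  23.0691  69.7559  -0.0072  87.2235  27.3928]
tool shift [ 0.0005  0.1184 -0.4735] per row [ 0.0005  0.1184 -0.4735]
```

{"method": "arm_command", "body": {"commands": [[0,0.004,-0.016,0,0,0,0.0],[0,0.007,-0.028,0,0,0,0.0],[0,0.01,-0.04,0,0,0,0.0],[0,0.01,-0.04,0,0,0,0.0],[0,0.01,-0.04,0,0,0,0.0],[0,0.01,-0.04,0,0,0,0.0],[0,0.01,-0.04,0,0,0,0.0],[0,0.01,-0.04,0,0,0,0.0],[0,0.01,-0.04,0,0,0,0.0],[0,0.01,-0.04,0,0,0,0.0]]}}

```text
clock: 5.0
tcp_pos: [0.5325, 0.0015, 0.2841]
tool_rot: [-117.9, 89.9, 171.1]
wrist_force: [0.9, 0.6, -7.7]
finger_gap: 0.0184
```

{"method": "arm_command", "body": {"commands": [[0,0.01,-0.04,0,0,0,0.0],[0,0.009,-0.036,0,0,0,0.0],[0,0.006,-0.024,0,0,0,0.0],[0,0.0024,-0.0095,0,0,0,0.0],[0,0,0,0,0,0,0.0],[0,0,0,0,0,0,0.0]]}}

```text
clock: 5.6
tcp_pos: [0.5238, 0.1113, 0.2841]
tool_rot: [-42.9, 89.9, -114.0]
wrist_force: [-0.2, 0.4, -7.2]
finger_gap: 0.0188
```

```bash
python3 - <<'E'
from h import *
to([0.5235,0.1125,0.12])
for n in("wrist","top","side"):cv2.imwrite(f"pics/{n}2.png",camera(n)[:,:,::-1])
a=[cv2.imread(f"pics/{n}2.png") for n in("top","side")]
cv2.imwrite("pics/c2.png",cv2.hconcat([cv2.resize(a[0][100:250,170:320],(400,400)),cv2.resize(a[1][130:290,170:330],(400,400))]))
c=calibration("wrist");print(proj(c,[.5235,.1125,.118]))
E
```

```text
clk 5.6 tcp [0.5238 0.1113 0.2841] jaw yaw -71.0729162307143 F [-0.2163  0.3635 -7.1941] gap 0.018794868758612842 q [-0.9065  1.7161 94.6529 -0.0602 83.6565 70.1731]
tool shift [ 0.1641  0.0002 -0.0014] per row [ 0.1641  0.0002 -0.0014]
(np.float64(252.85679266192562), np.float64(175.29119303144125))
```

View pics/c2.png

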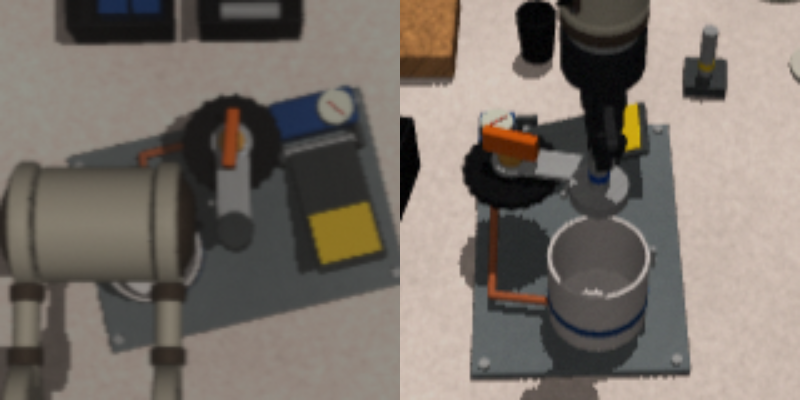

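View pics/wrist2.png

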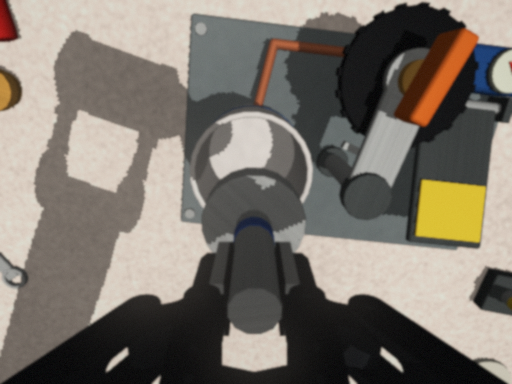

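{"method": "arm_command", "body": {"commands": [[0.01,0,-0.0013,0,0,0,0.0],[0.02,0,0,0,0,0,0.0],[0.02,0,0,0,0,0,0.0],[0.02,0,0,0,0,0,0.0],[0.02,0,0,0,0,0,0.0],[0.02,0,0,0,0,0,0.0],[0.02,0,0,0,0,0,0.0],[0.02,0,0,0,0,0,0.0],[0.02,0,0,0,0,0,0.0],[0.01,0,0,0,0,0,0.0]]}}

```text
clock: 6.75
tcp_pos: [0.5218, 0.1131, 0.1016]
tool_rot: [-108.6, 89.8, -179.6]
wrist_force: [0.7, -0.1, -7.5]
finger_gap: 0.0187
```

{"method": "arm_command", "body": {"commands": [[0.005,0,0,0,0,0,0.0],[0,0,0,0,0,0,0.0]]}}

```text
clock: 6.95
tcp_pos: [0.5233, 0.1133, 0.0989]
tool_rot: [-109.3, 90.0, 179.7]
wrist_force: [-0.6, 0.5, -7.2]
finger_gap: 0.0186
```

```bash
python3 - <<'E'
from h import *
to([0.5235,0.1125,0.0865])
a=camera("side");cv2.imwrite("pics/s3.png",cv2.resize(a[130:290,170:330,::-1],(500,500)))
E
```

```text
clk 6.95 tcp [0.5233 0.1133 0.0989] jaw yaw -71.06340837169076 F [-0.5596  0.4871 -7.2062] gap 0.01856003464996141 q [ -0.7192  12.4664 104.9416  -0.0003  62.6386  70.3443]
tool shift [ 0.0124 -0.0001  0.0009] per row [ 0.0124 -0.0001  0.0009]
```

View pics/s3.png

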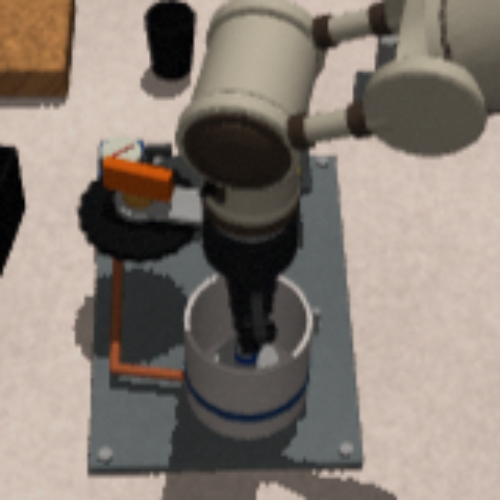

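The anvil hangs inside the pot, about 12 mm above the floor. I'll lower it slowly.

{"method": "arm_command", "body": {"commands": [[0.004,0,0,0,0,0,0.0],[0.003,0,0,0,0,0,0.0],[0.002,0,0,0,0,0,0.0],[0.001,0,0,0,0,0,0.0],[0,0,0,0,0,0,0.0],[0,0,0,0,0,0,0.0]]}}

```text
clock: 7.6
tcp_pos: [0.5236, 0.1135, 0.0894]
tool_rot: [82.9, 90.0, 11.8]
wrist_force: [-0.7, 0.9, -7.1]
finger_gap: 0.0184
```

{"method": "arm_command", "body": {"commands": [[0.001,0,0,0,0,0,0.0],[0,0,0,0,0,0,0.0],[0,0,0,0,0,0,0.0]]}}

```text
clock: 7.9
tcp_pos: [0.5235, 0.1135, 0.0883]
tool_rot: [-102.8, 90.0, -173.9]
wrist_force: [0.3, -0.7, -7.8]
finger_gap: 0.0183
```

{"method": "arm_command", "body": {"commands": [[0.001,0,0,0,0,0,0.0],[0,0,0,0,0,0,0.0],[0,0,0,0,0,0,0.0]]}}

```text
clock: 8.2
tcp_pos: [0.5235, 0.1135, 0.0872]
tool_rot: [-117.1, 90.0, 171.8]
wrist_force: [-0.5, 0.5, -6.8]
finger_gap: 0.0185
```

{"method": "arm_command", "body": {"commands": [[0.001,0,0,0,0,0,0.0],[0,0,0,0,0,0,0.0],[0,0,0,0,0,0,0.0]]}}

```text
clock: 8.5
tcp_pos: [0.5237, 0.1136, 0.0866]
tool_rot: [80.4, 90.0, 9.3]
wrist_force: [0.0, 0.1, -4.9]
finger_gap: 0.0188
```

{"method": "arm_command", "body": {"commands": [[0.001,0,0,0,0,0,0.0],[0,0,0,0,0,0,0.0],[0,0,0,0,0,0,0.0]]}}

```text
clock: 8.8
tcp_pos: [0.524, 0.1137, 0.0866]
tool_rot: [79.7, 89.9, 8.7]
wrist_force: [-5.5, 0.8, 6.4]
finger_gap: 0.0186
```

{"method": "arm_command", "body": {"commands": [[0,0,0,0,0,0,0.028],[0,0,0,0,0,0,0.036],[0,0,0,0,0,0,0.04],[0,0,0,0,0,0,0.04],[0,0,0,0,0,0,0.04],[-0.01,0,0,0,0,0,0.04],[-0.02,0,0,0,0,0,0.04],[-0.03,0,0,0,0,0,0.04],[-0.04,0,0,0,0,0,0.04],[-0.04,0,0,0,0,0,0.04]]}}

```text
clock: 9.8
tcp_pos: [0.5231, 0.1135, 0.2272]
tool_rot: [-106.1, 90.0, -177.2]
wrist_force: [0.8, 0.0, -0.1]
finger_gap: 0.04
```

```bash
python3 - <<'E'
from h import *
to([0.638,0.0215,0.235],-95)
a=camera("side");cv2.imwrite("pics/s4.png",cv2.resize(a[130:290,170:330,::-1],(500,500)))
cv2.imwrite("pics/w4.png",camera("wrist")[:,:,::-1])
E
```

```text
clk 9.8 tcp [0.5231 0.1135 0.2272] jaw yaw -71.04353241842966 F [ 0.8041  0.0094 -0.134 ] gap 0.039984712974554 q [-0.7     3.8712 98.8948 -0.0004 77.2408 70.3436]
tool shift [-0.0078  0.0787  0.1243] per row [-0.0078  0.0787  0.1243]
rotvec [23.9565 -0.0005  0.0069]
```

View pics/s4.png

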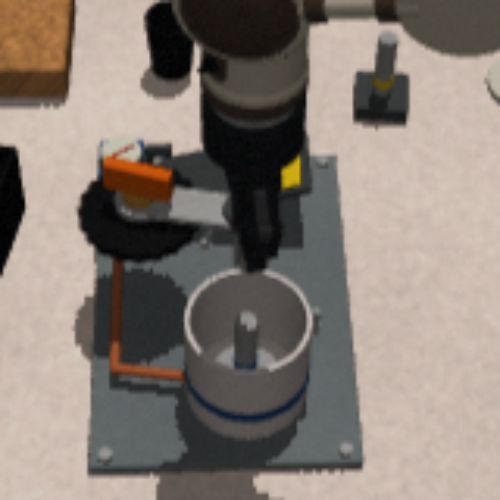

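View pics/w4.png

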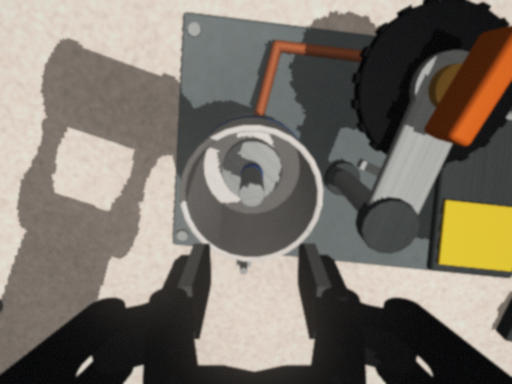

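The anvil stands upright on the floor, with its shank in the middle of the mouth at (250,190). The next step is the cap wing.

{"method": "arm_command", "body": {"commands": [[-0.002,0.0157,0.0249,0,0,0,0.04],[-0.002,0.0157,0.0249,0,0,0,0.04],[-0.002,0.0157,0.0249,0,0,0,0.04],[-0.002,0.0157,0.0249,0,0,0,0.04],[0,0.0157,0.0249,0,0,0,0.04],[0,0,0,8,0,0,0.05],[0,0,0,8,0,0,0.05],[0,0,0,8,0,0,0.05],[0,0,0,0,0,0,0.05],[0,0,0,0,0,0,0.05]]}}

```text
clock: 10.9
tcp_pos: [0.6381, 0.0213, 0.2333]
tool_rot: [-96.4, 90.0, 168.8]
wrist_force: [1.6, 1.0, 0.5]
finger_gap: 0.0502
```

```bash
python3 - <<'E'
from h import *
to([0.638,0.0215,0.168],-95)
c=calibration("wrist");im=camera("wrist");cv2.imwrite("pics/w5.png",im[:,:,::-1])
h=cv2.cvtColor(im,cv2.COLOR_RGB2HSV);m=cv2.inRange(h,(5,180,80),(14,255,255))
cs=max(cv2.findContours(m,0,2)[0],key=cv2.contourArea);print(cv2.boxPoints(cv2.minAreaRect(cs)))
P=[onz(c,*p,.186) for p in cv2.boxPoints(cv2.minAreaRect(cs))];print(np.array(P))
print(proj(c,[.638,.0215,.186]))
E
```

```text
clk 10.9 tcp [0.6381 0.0213 0.2333] jaw yaw -94.85778010434589 F [1.5699 0.996  0.4958] gap 0.050163384766391775 q [-8.9146 18.7217 81.109   0.0004 80.1797 85.9431]
tool shift [ 0.0653 -0.0001 -0.0002] per row [ 0.0653 -0.0001 -0.0002]
rotvec [ 0.1422 -0.0011  0.0103]
[[238. 163.]
 [264. 163.]
 [264. 272.]
 [238. 272.]]
[[0.6765 0.0275 0.186 ]
 [0.6753 0.0138 0.186 ]
 [0.6103 0.0187 0.186 ]
 [0.6116 0.0338 0.186 ]]
(np.float64(255.31030194311708), np.float64(228.95297446567685))
```

View pics/w5.png

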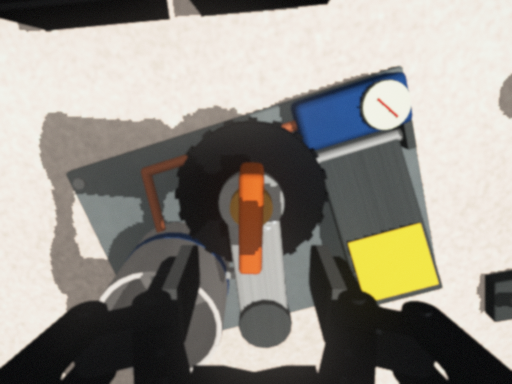

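{"method": "arm_command", "body": {"commands": [[0.02,0,-0.001,0,0,0,0.05],[0.02,0,0,0,0,0,0.05],[0.016,0,0,0,0,0,0.05],[0.007,0,0,0,0,0,0.05],[0,0,0,0,0,0,0.03],[0,0,0,0,0,0,0.0],[0,0,0,0,0,0,0.0],[0,0,0,0,0,0,0.0],[0,0,0,0,0,0,0.0],[0,0,0,0,0,0,0.0]]}}

```text
clock: 11.95
tcp_pos: [0.6391, 0.0223, 0.1717]
tool_rot: [91.0, 89.9, -4.0]
wrist_force: [-0.0, 1.1, 5.3]
finger_gap: 0.013
```

```bash
python3 - <<'E'
from h import *
to([0.638,0.0215,0.169],-95)
s=state();M=rot();p=s['tcp_pos'];c=np.array([.5437,.0195,p[2]])
for step in(3,5,6,8):
    Q=R.from_euler('z',step,degrees=True).as_matrix()
    d=c+Q@(p-c)-p;print(step,M.T@d)   # row: shift in old tool axes, then turn
    print("turn",R.from_matrix(M.T@Q@M).as_rotvec(degrees=True))
E
```

```text
clk 11.95 tcp [0.6391 0.0223 0.1717] jaw yaw -95.03345576507138 F [-0.0226  1.0883  5.2962] gap 0.012987295777290485 q [-8.8156 21.6331 84.5491  0.0124 73.6771 86.2143]
tool shift [ 0.0027 -0.001   0.0009] per row [ 0.0027 -0.001   0.0009]
rotvec [-0.0335 -0.0025 -0.1412]
3 [-0.     -0.0007 -0.0049]
turn [-3.      0.0074 -0.0001]
5 [-0.     -0.0013 -0.0082]
turn [-5.      0.0123 -0.0002]
6 [-0.     -0.0017 -0.0098]
turn [-6.      0.0148 -0.0003]
8 [-0.     -0.0025 -0.0131]
turn [-8.      0.0197 -0.0004]
```

{"method": "arm_command", "body": {"commands": [[0,-0.0007,-0.0049,-3,0,0,0.0],[0,-0.0007,-0.0049,-3,0,0,0.0],[0,-0.0007,-0.0049,-3,0,0,0.0],[0,-0.0007,-0.0049,-3,0,0,0.0],[0,0,0,0,0,0,0.0]]}}

```text
clock: 12.45
tcp_pos: [0.6368, 0.0419, 0.1716]
tool_rot: [76.0, 89.8, -7.0]
wrist_force: [1.2, 1.6, 5.2]
finger_gap: 0.013
```

```bash
cat > arc.py <<'E'
from h import *
import sys
to([0.638,0.0215,0.169])
s=state();M=rot();p=s['tcp_pos'];c=np.array([.5437,.0195,p[2]]);v=p-c
print("radius",np.linalg.norm(v),"TCP ang from post",np.degrees(np.arctan2(v[1],v[0])))
E
python3 arc.py
```

```text
clk 12.45 tcp [0.6368 0.0419 0.1716] jaw yaw -83.0146775413407 F [1.2281 1.6338 5.1874] gap 0.013033784122714302 q [-7.0615 21.4129 84.839   0.0003 73.5584 75.953 ]
tool shift [ 0.0026 -0.0013  0.0204] per row [ 0.0026 -0.0013  0.0204]
radius 0.09572130464428508 TCP ang from post 13.558243448216194
```

{"method": "arm_command", "body": {"commands": [[0,-0.0013,-0.0082,-5,0,0,0.0],[0,-0.0013,-0.0082,-5,0,0,0.0],[0,-0.0013,-0.0082,-5,0,0,0.0],[0,-0.0013,-0.0082,-5,0,0,0.0],[0,-0.0013,-0.0082,-5,0,0,0.0],[0,-0.0013,-0.0082,-5,0,0,0.0],[0,-0.0013,-0.0082,-5,0,0,0.0],[0,-0.0013,-0.0082,-5,0,0,0.0],[0,-0.0013,-0.0082,-5,0,0,0.0],[0,0,0,0,0,0,0.0]]}}

```text
clock: 13.45
tcp_pos: [0.5938, 0.1023, 0.1716]
tool_rot: [70.0, 89.7, 32.0]
wrist_force: [2.4, 5.1, 5.1]
finger_gap: 0.0127
```

```bash
python3 arc.py; python3 - <<'E'
from h import *
a=camera("side");cv2.imwrite("pics/s6.png",cv2.resize(a[100:290,150:340,::-1],(500,500)))
E
```

```text
clk 13.45 tcp [0.5938 0.1023 0.1716] jaw yaw -37.97997380498954 F [2.3883 5.0926 5.0895] gap 0.012739535281094668 q [-1.774  16.3729 91.1784  0.1531 72.2307 36.1593]
tool shift [ 0.0026 -0.0365  0.0846] per row [ 0.0026 -0.0365  0.0846]
radius 0.09679871085170781 TCP ang from post 58.81921707374751
```

View pics/s6.png

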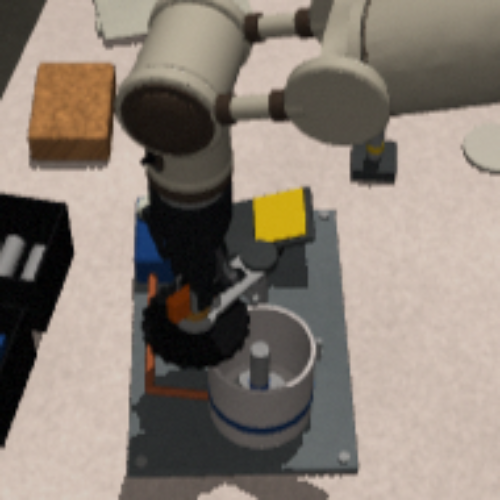

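{"method": "arm_command", "body": {"commands": [[0,-0.0013,-0.0082,-5,0,0,0.0],[0,-0.0013,-0.0082,-5,0,0,0.0],[0,-0.0013,-0.0082,-5,0,0,0.0],[0,-0.0013,-0.0082,-5,0,0,0.0],[0,-0.0013,-0.0082,-5,0,0,0.0],[0,-0.0013,-0.0082,-5,0,0,0.0],[0,-0.0013,-0.0082,-5,0,0,0.0],[0,-0.0008,-0.0049,-3,0,0,0.0],[0,0,0,0,0,0,0.0]]}}

```text
clock: 14.4
tcp_pos: [0.5326, 0.1159, 0.1716]
tool_rot: [63.6, 89.8, 63.5]
wrist_force: [-0.6, 8.1, 7.2]
finger_gap: 0.013
```

```bash
python3 arc.py
```

```text
clk 14.4 tcp [0.5326 0.1159 0.1716] jaw yaw -0.04108251028767858 F [-0.6004  8.0865  7.2321] gap 0.013008143611646806 q [ -0.5467   8.2723 100.6798   0.2266  70.9438  -0.5796]
tool shift [ 0.0024 -0.0944  0.1055] per row [ 0.0024 -0.0944  0.1055]
radius 0.09706101620230777 TCP ang from post 96.56999278933262
```

{"method": "arm_command", "body": {"commands": [[0,-0.0005,-0.0033,-2,0,0,0.0],[0,-0.0005,-0.0033,-2,0,0,0.0],[0,0,0,0,0,0,0.0]]}}

```text
clock: 14.7
tcp_pos: [0.526, 0.1149, 0.1716]
tool_rot: [67.3, 89.8, 71.2]
wrist_force: [-0.5, 8.5, 8.8]
finger_gap: 0.0126
```

{"method": "arm_command", "body": {"commands": [[0,-0.0003,-0.0016,-1,0,0,0.0],[0,0,0,0,0,0,0.0]]}}

```text
clock: 14.9
tcp_pos: [0.5246, 0.1146, 0.1716]
tool_rot: [66.4, 89.7, 71.3]
wrist_force: [-1.2, 7.6, 8.4]
finger_gap: 0.0126
```

{"method": "arm_command", "body": {"commands": [[0,-0.0003,-0.0016,-1,0,0,0.0],[0,0,0,0,0,0,0.0]]}}

```text
clock: 15.1
tcp_pos: [0.523, 0.1143, 0.1716]
tool_rot: [66.4, 89.7, 72.3]
wrist_force: [-1.8, 8.9, 7.9]
finger_gap: 0.0129
```

```bash
python3 arc.py
```

```text
clk 15.1 tcp [0.523  0.1143 0.1716] jaw yaw 5.889926181358492 F [-1.826   8.8958  7.8893] gap 0.012877245270194163 q [ -0.7639   6.8726 102.228    0.2774  70.8197  -6.745 ]
tool shift [ 0.0023 -0.1041  0.1049] per row [ 0.0023 -0.1041  0.1049]
radius 0.09701500443899508 TCP ang from post 102.31159131158147
```

{"method": "arm_command", "body": {"commands": [[0,-0.0003,-0.0016,-1,0,0,0.0],[0,0,0,0,0,0,0.0]]}}

```text
clock: 15.3
tcp_pos: [0.5228, 0.1142, 0.1717]
tool_rot: [39.4, 89.6, 46.3]
wrist_force: [5.4, 11.3, 4.1]
finger_gap: 0.013
```

{"method": "arm_command", "body": {"commands": [[0,-0.0003,-0.0016,-1,0,0,0.0],[0,0,0,0,0,0,0.0]]}}

```text
clock: 15.5
tcp_pos: [0.5226, 0.1141, 0.1717]
tool_rot: [28.7, 89.4, 36.5]
wrist_force: [11.4, 13.6, -1.6]
finger_gap: 0.0129
```

```bash
python3 arc.py;python3 - <<'E'
from h import *
a=camera("side");cv2.imwrite("pics/s7.png",cv2.resize(a[100:290,150:340,::-1],(500,500)))
E
```

```text
clk 15.5 tcp [0.5226 0.1141 0.1717] jaw yaw 7.857261908449067 F [11.3938 13.6267 -1.6496] gap 0.012899028903891229 q [ -0.8585   6.4685 102.6589   0.4177  70.3586  -8.856 ]
tool shift [ 0.0031 -0.1075  0.1016] per row [ 0.0031 -0.1075  0.1016]
radius 0.09691843457917494 TCP ang from post 102.54857072283697
```

View pics/s7.png

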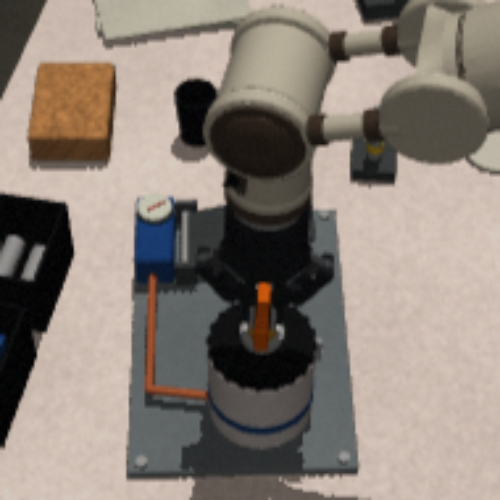

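{"method": "arm_command", "body": {"commands": [[0,0,0,5,0,0,0.0],[0,0,0,5,0,0,0.0],[0,0,0,5,0,0,0.0],[0,0,0,5,0,0,0.0],[0,0,0,0,0,0,0.0]]}}

```text
clock: 16.05
tcp_pos: [0.5228, 0.1141, 0.1717]
tool_rot: [48.1, 89.3, 35.8]
wrist_force: [11.7, 14.1, -0.6]
finger_gap: 0.0128
```

```bash
python3 arc.py;python3 -c "from h import *;print(state()['wrist_torque'])"
```

```text
clk 16.05 tcp [0.5228 0.1141 0.1717] jaw yaw -12.26594394780007 F [11.6888 14.1479 -0.5661] gap 0.012833516409749555 q [ -0.8511   6.4899 102.6367   0.4123  70.3526  11.2761]
tool shift [ 0.0031 -0.0661  0.1322] per row [ 0.0031 -0.0661  0.1322]
radius 0.09692034851322691 TCP ang from post 102.44779875458399
[ 1.8648 -1.6523 -0.0611]
```

{"method": "arm_command", "body": {"commands": [[0,0,0,5,0,0,0.0],[0,0,0,5,0,0,0.0],[0,0,0,5,0,0,0.0],[0,0,0,5,0,0,0.0],[0,0,0,5,0,0,0.0],[0,0,0,5,0,0,0.0],[0,0,0,5,0,0,0.0],[0,0,0,5,0,0,0.0],[0,0,0,5,0,0,0.0],[0,0,0,0,0,0,0.0]]}}

```text
clock: 17.05
tcp_pos: [0.5231, 0.1139, 0.1717]
tool_rot: [89.7, 89.3, 32.4]
wrist_force: [13.6, 13.1, -2.1]
finger_gap: 0.0132
```

```bash
python3 arc.py;python3 -c "from h import *;print(state()['wrist_torque'])"
```

```text
clk 17.05 tcp [0.5231 0.1139 0.1717] jaw yaw -57.27225013284036 F [13.5615 13.1278 -2.1401] gap 0.01318723286886991 q [ -0.864    6.4967 102.6299   0.394   70.3078  56.2772]
tool shift [0.0033 0.0466 0.1399] per row [0.0033 0.0466 0.1399]
radius 0.09664994013826607 TCP ang from post 102.30144768473352
[ 1.8549 -1.8592 -0.108 ]
```

{"method": "arm_command", "body": {"commands": [[0,0,0,5,0,0,0.0],[0,0,0,5,0,0,0.0],[0,0,0,0,0,0,0.0]]}}

```text
clock: 17.35
tcp_pos: [0.5232, 0.1139, 0.1717]
tool_rot: [98.6, 89.3, 31.3]
wrist_force: [13.3, 12.3, -2.4]
finger_gap: 0.013
```

```bash
python3 arc.py;python3 -c "from h import *;print(state()['wrist_torque'])"
```

```text
clk 17.35 tcp [0.5232 0.1139 0.1717] jaw yaw -67.27401709829482 F [13.3101 12.3181 -2.4088] gap 0.012950156505816423 q [ -0.8678   6.4964 102.6273   0.385   70.3007  66.2788]
tool shift [0.0033 0.0702 0.1295] per row [0.0033 0.0702 0.1295]
radius 0.09655810753233544 TCP ang from post 102.2724155449738
[ 1.7656 -1.8746 -0.1356]
```

{"method": "arm_command", "body": {"commands": [[0,0,0,3,0,0,0.0],[0,0,0,3,0,0,0.0],[0,0,0,0,0,0,0.0]]}}

```text
clock: 17.65
tcp_pos: [0.5232, 0.1138, 0.1717]
tool_rot: [103.9, 89.3, 30.7]
wrist_force: [12.5, 12.3, -2.7]
finger_gap: 0.0127
```

```bash
python3 arc.py;python3 -c "from h import *;print(state()['wrist_torque'])"
```

```text
clk 17.65 tcp [0.5232 0.1138 0.1717] jaw yaw -73.2266551597454 F [12.5461 12.2804 -2.6589] gap 0.012671073358958776 q [ -0.8688   6.4966 102.627    0.3777  70.2977  72.2333]
tool shift [0.0033 0.0832 0.1215] per row [0.0033 0.0832 0.1215]
radius 0.0965107541967857 TCP ang from post 102.26703682742058
[ 1.7203 -1.9085 -0.0809]
```

{"method": "arm_command", "body": {"commands": [[0,0,0,2,0,0,0.0],[0,0,0,2,0,0,0.0],[0,0,0,0,0,0,0.0]]}}

```text
clock: 17.95
tcp_pos: [0.5232, 0.1138, 0.1717]
tool_rot: [107.2, 89.3, 30.0]
wrist_force: [13.2, 12.6, -2.4]
finger_gap: 0.013
```

```bash
python3 arc.py;python3 -c "from h import *;print(state()['wrist_torque'])"
```

```text
clk 17.95 tcp [0.5232 0.1138 0.1717] jaw yaw -77.18180501338571 F [13.1699 12.6145 -2.3853] gap 0.012997123754077548 q [ -0.8689   6.4985 102.6271   0.3661  70.2979  76.1923]
tool shift [0.0033 0.0915 0.1154] per row [0.0033 0.0915 0.1154]
radius 0.09645670718385843 TCP ang from post 102.27807011883316
[ 1.7198 -1.9614  0.0474]
```

{"method": "arm_command", "body": {"commands": [[0,0,0,2,0,0,0.0],[0,0,0,2,0,0,0.0],[0,0,0,0,0,0,0.0]]}}

```text
clock: 18.25
tcp_pos: [0.5226, 0.1136, 0.1718]
tool_rot: [110.3, 89.4, 29.3]
wrist_force: [10.7, 11.1, 0.1]
finger_gap: 0.013
```

```bash
python3 arc.py;python3 -c "from h import *;print(state()['wrist_torque'])"
```

```text
clk 18.25 tcp [0.5226 0.1136 0.1718] jaw yaw -81.03080975793429 F [10.7089 11.0826  0.0925] gap 0.012977357082786193 q [ -0.8498   6.4824 102.6377   0.2958  70.4005  80.0838]
tool shift [0.0033 0.0996 0.109 ] per row [0.0033 0.0996 0.109 ]
radius 0.09643959654081426 TCP ang from post 102.66336682845323
[ 1.5203 -1.4294  0.9265]
```

{"method": "arm_command", "body": {"commands": [[0,0,0,2,0,0,0.0],[0,0,0,2,0,0,0.0],[0,0,0,0,0,0,0.0]]}}

```text
clock: 18.55
tcp_pos: [0.524, 0.1139, 0.1719]
tool_rot: [106.2, 89.2, 21.3]
wrist_force: [18.4, 12.2, -5.5]
finger_gap: 0.0125
```

```bash
python3 arc.py;python3 - <<'E'
from h import *
print(state()['wrist_torque'])
a=camera("side");cv2.imwrite("pics/s8.png",cv2.resize(a[150:290,180:320,::-1],(560,560)))
cv2.imwrite("pics/w8.png",camera("wrist")[:,:,::-1])
E
```

```text
clk 18.55 tcp [0.524  0.1139 0.1719] jaw yaw -84.8874716464857 F [18.3968 12.2072 -5.5218] gap 0.012475310835824892 q [ -0.8258   6.511  102.5951   0.3158  70.1633  83.9578]
tool shift [0.0039 0.1052 0.1022] per row [0.0039 0.1052 0.1022]
radius 0.09640962263072479 TCP ang from post 101.76254349754939
[ 1.8197 -2.5036  2.048 ]
```

View pics/s8.png

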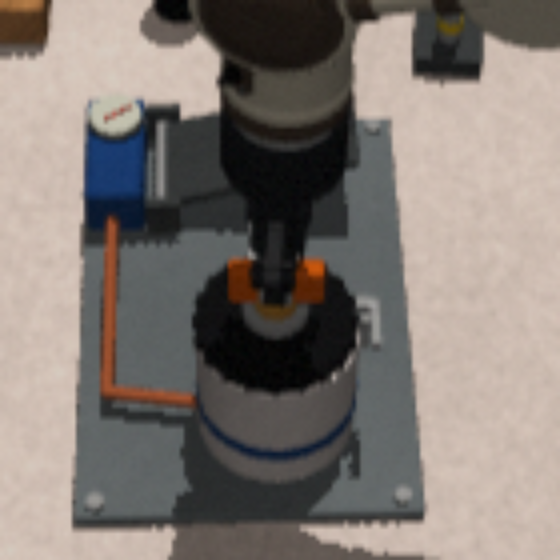

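View pics/w8.png

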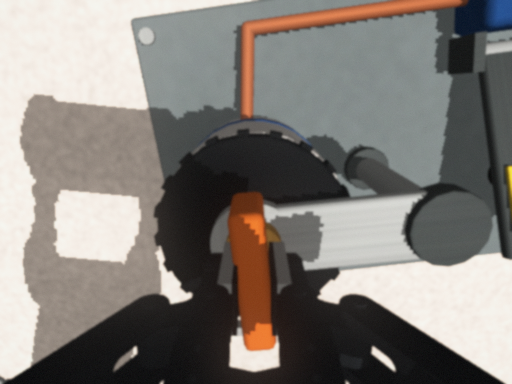

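{"method": "arm_command", "body": {"commands": [[0,0,0,0,0,0,0.06],[0,0,0,0,0,0,0.06],[0,0,0,0,0,0,0.06],[0,0,0,0,0,0,0.06],[-0.02,0,0,0,0,0,0.06],[-0.03,0,0,0,0,0,0.06],[-0.03,0,0,0,0,0,0.06],[-0.02,0,0,0,0,0,0.06],[0,0,0,0,0,0,0.06]]}}

```text
clock: 19.55
tcp_pos: [0.5213, 0.111, 0.2738]
tool_rot: [83.3, 89.6, -1.8]
wrist_force: [0.9, 0.1, 0.9]
finger_gap: 0.06
```

```bash
python3 arc.py;python3 - <<'E'
from h import *
a=camera("side");cv2.imwrite("pics/s9.png",cv2.resize(a[150:290,180:320,::-1],(560,560),interpolation=2))
c=calibration("wrist");im=camera("wrist");cv2.imwrite("pics/w9.png",im[:,:,::-1])
h=cv2.cvtColor(im,cv2.COLOR_RGB2HSV);m=cv2.inRange(h,(5,180,80),(14,255,255))
for cs in cv2.findContours(m,0,2)[0]:
  if cv2.contourArea(cs)>400: print(cv2.boxPoints(cv2.minAreaRect(cs)))
E
```

```text
clk 19.55 tcp [0.5213 0.111  0.2738] jaw yaw -85.08235745868508 F [0.8862 0.1284 0.9307] gap 0.060004356886783926 q [-0.9786  1.3488 96.1912 -0.0054 82.0917 84.1043]
tool shift [0.1056 0.1079 0.0991] per row [0.1056 0.1079 0.0991]
radius 0.09419224346232917 TCP ang from post 103.76870713026835
[[233.3415 152.0732]
 [254.7439 149.6951]
 [264.4756 237.2805]
 [243.0732 239.6586]]
```

View pics/s9.png

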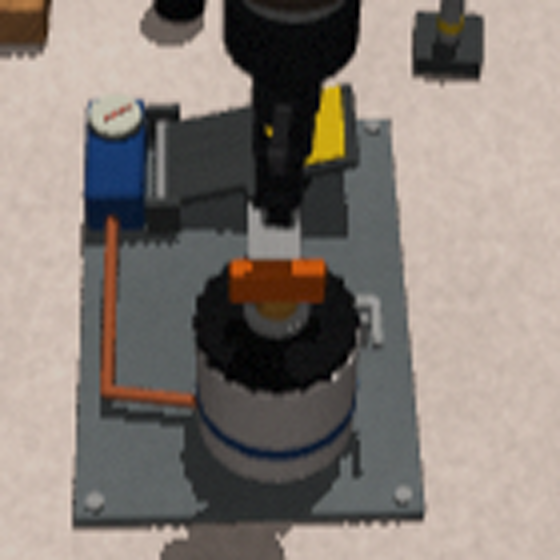

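View pics/w9.png

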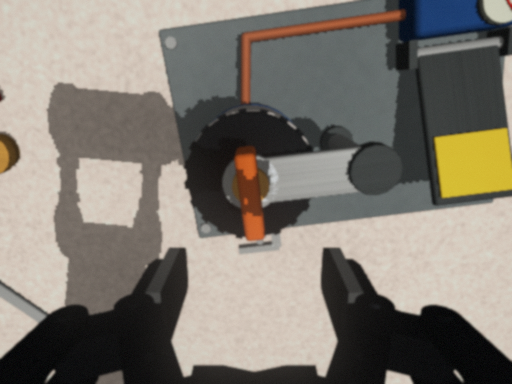

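```bash
python3 - <<'E'
from h import *
to([0.543,-0.1033,0.20],rows=8)
E
```

```text
clk 19.65 tcp [0.5194 0.111  0.2697] jaw yaw -85.07208825618375 F [-0.3093 -0.1479 -0.031 ] gap 0.059931031147186044 q [-0.9751  1.5046 96.4891 -0.0066 82.0304 84.0979]
tool shift [0.0698 0.0052 0.2156] per row [0.0087 0.0006 0.0269]
```

{"method": "arm_command", "body": {"commands": [[0,0.0005,0.015,0,0,0,0],[0,0.0006,0.029,0,0,0,0],[0,0.0006,0.029,0,0,0,0],[0,0.0006,0.029,0,0,0,0],[0,0.0006,0.029,0,0,0,0],[0,0.0006,0.029,0,0,0,0],[0,0.0006,0.029,0,0,0,0],[0.02,0.0006,0.0266,0,0,0,0],[0.03,0,0,0,0,0,0],[0.02,0,0,0,0,0,0]]}}

```text
clock: 20.65
tcp_pos: [0.5409, -0.1046, 0.1965]
tool_rot: [-113.6, 89.7, 161.2]
wrist_force: [0.1, -0.1, 0.1]
finger_gap: 0.0001
```

```bash
python3 - <<'E'
from h import *
to([0.543,-0.1033,0.092])
c=calibration("wrist");im=camera("wrist");cv2.imwrite("pics/w10.png",im[:,:,::-1])
print(proj(c,[.543,-.1033,.076]))
a=camera("side");cv2.imwrite("pics/s10.png",cv2.resize(a[150:290,180:320,::-1],(560,560),interpolation=2))
a=camera("top");cv2.imwrite("pics/t10.png",cv2.resize(a[125:240,185:330,::-1],None,fx=5,fy=5,interpolation=2))
E
```

```text
clk 20.65 tcp [ 0.5409 -0.1046  0.1965] jaw yaw -85.18071373636668 F [ 0.1107 -0.0687  0.061 ] gap 7.300384229585143e-05 q [-23.5011   7.9717  98.0473  -0.0249  74.2736  61.6861]
tool shift [ 0.1045  0.0027 -0.0009] per row [ 0.1045  0.0027 -0.0009]
(np.float64(253.959479600753), np.float64(186.88951326525023))
```

View pics/w10.png

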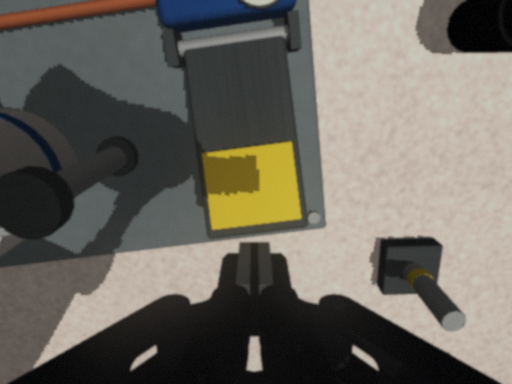

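View pics/t10.png

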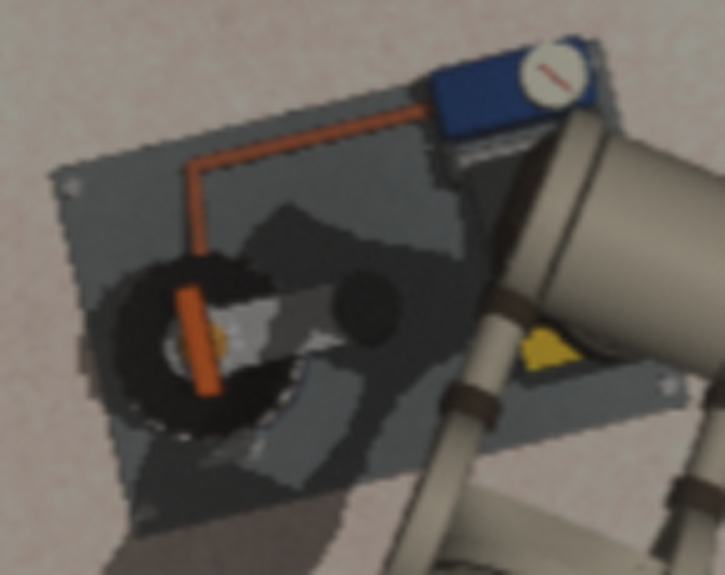

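View pics/s10.png

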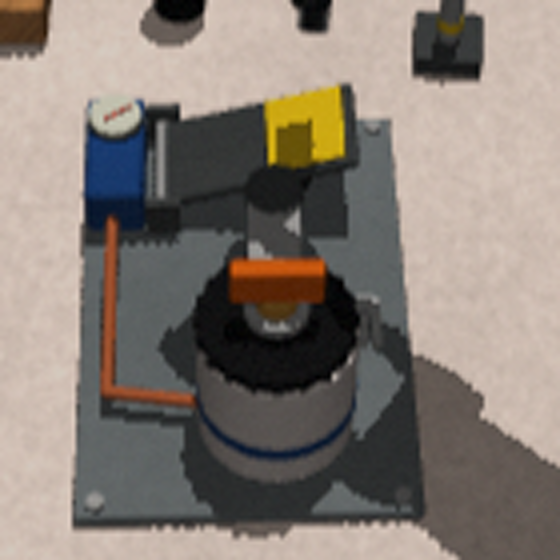

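```bash
python3 - <<'E'
from h import *
T=calibration("top");t=lambda x,y:(185+(x+.5)/5-.5,125+(y+.5)/5-.5)
im=cv2.imread("pics/t10.png");h=cv2.cvtColor(im,cv2.COLOR_BGR2HSV);m=cv2.inRange(h,(3,170,120),(13,255,255));m[:270]=0
cs=max(cv2.findContours(m,0,2)[0],key=cv2.contourArea);b=cv2.boxPoints(cv2.minAreaRect(cs));print(b)
P=np.array([onz(T,*t(*p),.186) for p in b]);e=P-np.roll(P,1,0);k=np.argmax(np.linalg.norm(e,axis=1));print(np.degrees(np.arctan2(e[:,1],e[:,0])),np.linalg.norm(e,axis=1),P.mean(0))
post=onz(T,*t(366,308),.152);v=P.mean(0)-post;print(post,np.degrees(np.arctan2(v[1],v[0])),np.hypot(*v[:2]))
S=calibration("side");sc=lambda x,y:(180+(x+.5)/4-.5,150+(y+.5)/4-.5)
A=onz(S,*sc(230,262),.186);B=onz(S,*sc(326,262),.186);d=A-B;print("side bar",np.degrees(np.arctan2(d[1],d[0])),np.linalg.norm(d))
to([0.543,-0.1033,0.092])
E
```

```text
[[177.6528 292.1192]
 [197.8161 287.899 ]
 [219.2855 390.4751]
 [199.1223 394.6953]]
[  11.0118  -79.2592 -169.0195  100.7376] [0.0579 0.0114 0.0579 0.0114] [0.5243 0.1118 0.186 ]
[0.5429 0.0194 0.152 ] 101.3492228047271 0.09430554498010252
side bar 11.296554445942089 0.06116428387009864
clk 20.8 tcp [ 0.541  -0.1033  0.1976] jaw yaw -85.09333137119745 F [-0.0747 -0.6974  0.6713] gap 7.742995131742485e-05 q [-23.3815   7.9158  97.9796  -0.0155  74.4385  61.7157]
tool shift [0.1056 0.0026 0.0004] per row [0.1056 0.0026 0.0004]
```

The bar is at 11.2° yaw in both the top and side views, and perpendicular to the arm would be 11.3°, so the cap is home. Now the treadle.

{"method": "arm_command", "body": {"commands": [[0.02,0,0,0,0,0,0],[0.03,0,0,0,0,0,0],[0.03,0,0,0,0,0,0],[0.02,0,0,0,0,0,0],[0.008,0,0,0,0,0,0],[0.008,0,0,0,0,0,0],[0.008,0,0,0,0,0,0],[0.008,0,0,0,0,0,0],[0.004,0,0,0,0,0,0],[0,0,0,0,0,0,0]]}}

```text
clock: 21.8
tcp_pos: [0.5435, -0.1041, 0.0651]
tool_rot: [27.0, 89.9, -58.0]
wrist_force: [-3.2, -2.0, 6.8]
finger_gap: 0.0001
```

{"method": "arm_command", "body": {"commands": [[0.004,0,0,0,0,0,0],[0.003,0,0,0,0,0,0],[0,0,0,0,0,0,0]]}}

```text
clock: 22.1
tcp_pos: [0.5434, -0.1041, 0.0585]
tool_rot: [18.6, 89.9, -66.4]
wrist_force: [-3.5, -1.2, 7.9]
finger_gap: 0.0001
```

{"method": "arm_command", "body": {"commands": [[0.003,0,0,0,0,0,0],[0.002,0,0,0,0,0,0],[0,0,0,0,0,0,0]]}}

```text
clock: 22.4
tcp_pos: [0.5433, -0.1042, 0.0537]
tool_rot: [8.5, 89.9, -76.5]
wrist_force: [-4.8, -1.8, 8.6]
finger_gap: 0.0002
```

{"method": "arm_command", "body": {"commands": [[0.002,0,0,0,0,0,0],[0,0,0,0,0,0,0]]}}

```text
clock: 22.6
tcp_pos: [0.5433, -0.1042, 0.052]
tool_rot: [6.0, 89.9, -79.0]
wrist_force: [-5.1, -2.0, 10.6]
finger_gap: 0.0001
```

{"method": "arm_command", "body": {"commands": [[0.002,0,0,0,0,0,0],[0,0,0,0,0,0,0]]}}

```text
clock: 22.8
tcp_pos: [0.5434, -0.1042, 0.0515]
tool_rot: [-20.7, 89.9, -105.7]
wrist_force: [-11.5, 0.4, 21.8]
finger_gap: -0.0001
```

Stop reached: the force jumped to about 22 N at z 0.0515. I'll push 1 mm more, check with the camera, then release.

{"method": "arm_command", "body": {"commands": [[0.001,0,0,0,0,0,0],[0,0,0,0,0,0,0],[0,0,0,0,0,0,0]]}}

```text
clock: 23.1
tcp_pos: [0.5434, -0.1043, 0.0513]
tool_rot: [-21.5, 89.9, -106.5]
wrist_force: [-14.7, 0.4, 27.7]
finger_gap: 0.0005
```

```bash
python3 - <<'E'
from h import *
a=camera("side");cv2.imwrite("pics/s11.png",cv2.resize(a[150:290,180:320,::-1],(560,560),interpolation=2))
E
```

```text
(no output)
```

View pics/s11.png

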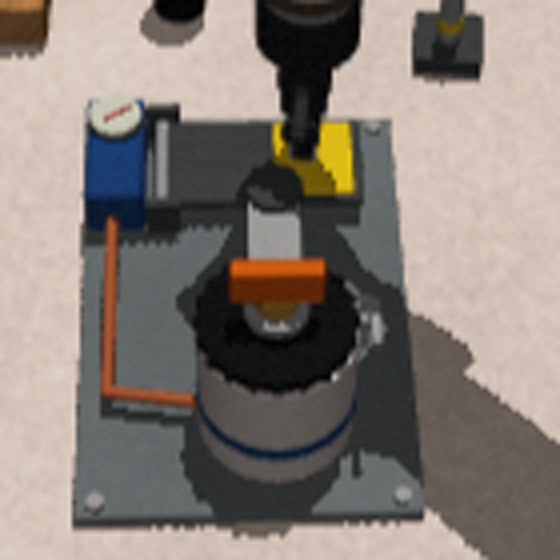

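{"method": "arm_command", "body": {"commands": [[-0.005,0,0,0,0,0,0],[-0.01,0,0,0,0,0,0],[-0.01,0,0,0,0,0,0],[-0.015,0,0,0,0,0,0],[-0.02,0,0,0,0,0,0],[-0.03,0,0,0,0,0,0],[-0.03,0,0,0,0,0,0],[-0.03,0,0,0,0,0,0],[-0.03,0,0,0,0,0,0],[0,0,0,0,0,0,0]]}}

```text
clock: 24.15
tcp_pos: [0.5448, -0.1041, 0.2325]
tool_rot: [59.2, 89.5, -25.8]
wrist_force: [-0.7, -0.1, 0.9]
finger_gap: 0.0003
```

```bash
python3 - <<'E'
from h import *
a=camera("side");cv2.imwrite("pics/s12.png",cv2.resize(a[90:290,170:320,::-1],(450,600),interpolation=2))
to([.54,-.1,.25])
E
```

```text
clk 24.2 tcp [ 0.5437 -0.1036  0.2298] jaw yaw -85.04293996449036 F [-0.4545 -0.1022 -0.6608] gap -0.0005067862433648098 q [-23.2927   6.2829  96.0189  -0.0187  77.4765  61.754 ]
tool shift [-0.0202 -0.0033 -0.0039] per row [-0.0202 -0.0033 -0.0039]
```

View pics/s12.png

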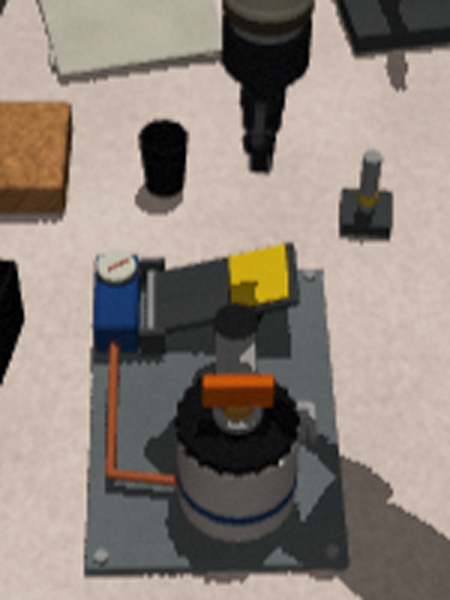

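The treadle is back up, the cap is home, and the gripper is in the clear.

```bash
python3 -c "
from plant import job_done
print(job_done())"
```

```text
the job is handed in; nothing more can be done
None
```

The flat anvil is in the pot with the cap screwed home, and the treadle has been pressed once to its stop and let back up. I handed the job in at about 24 s of the 64 s allowed.

- **Anvil:** I gripped it by the shank and lowered it in small steps until the force showed it resting on the floor, then opened the fingers. The side and wrist pictures showed it upright in the middle of the pot before I closed the cap.
- **Cap:** I swung the arm to its stop, where the force rose at about 102°. I then turned the cap about 85° clockwise until the torque rose to about 2 N m, and the jaws slipped a few degrees on the bar at that stop. In the top and side views the bar came out at 11.0° and 11.3°. Square to the arm is 11.3°, which I took to be the home position.
- **Treadle:** I pressed it only after the cap check. The wrist force jumped to 22–28 N with the fingertips at about 40 mm, against 41 mm given for the stop, and the picture showed the treadle level. After I lifted off, the picture showed it raised again.

The gripper ended at z 0.23 m touching nothing, and I did not touch the other two anvils. No check failed. The camera and arm positions differed by about 1–2 mm, which is within the calibration accuracy.

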